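# Lever open the terminal box and pull the relay

## Robot

A 6-joint arm with a two-finger parallel gripper is mounted at the origin on a cart in front of the work surface, level with it; the furniture and walls round the work are solid. World frame = base frame: x ahead of the robot, y to its left, z up, the work surface at z = 0. Lengths are in m, angles in rad, forces in N, time in s.
With the tool pointing down it reaches from about 0.325 to 0.85 m from the base axis. Payload 4.4 kg.
Tool frame: the origin (TCP) lies at the centre of the arm's flange, where the gripper is bolted on; the fingertips stand 199 mm ahead of it and the grasp point (between the pads) lies 180 mm ahead of it; z points along the fingers, y is the line along which they close (so a half turn about z gives the same grasp; the last joint's range is limited). The gripper opens to 94 mm and grips with 3 to 60 N. Pads are 16 mm wide; open, the fingers measure 119 mm over their backs; the gripper's body (75 mm by 177 mm) begins 78 mm behind the grasp point.
Start: joints at [1.157, 0.207, 1.542, -0, 1.393, -0.15], TCP at [0.149, 0.555, 0.405] pointing down, gripper open.
Joint ranges: [-2.73, 2.73], [-0.86, 2.22], [0.23, 2.46], [-1.11, 4.25], [0.08, 2.63], [-2.82, 2.82]. Speed limits (rad/s): [2.79, 2.79, 3.14, 3.14, 3.14, 3.14].

## Interface

Orientations are given as a unit quaternion [x, y, z, w].
In Python, from station import get_state, viewer, manip gives the robot as it stands.
- The arm moves only by the tool jog_arm, never from a script. Its argument "moves" is a list of rows, each a list of 6 numbers: the shift along the tool's x, y, z in cm, then the turn, a rotation vector about the tool's x, y, z in degrees. A call has 1 to 12 rows; each row is the pose to reach, as a shift and turn from the pose commanded when the call began, along the tool's axes at that moment; what a row does not reach only later rows make up. A row lasts 1/12 s, in which the tool goes at most 41.7 mm and 7.16 degrees, less where a joint would pass 70% of its speed; a pose out of reach is approached as far as the arm can. A call with a gripper value outside its range is refused whole. "fingers" is the closure, from 0 (fully open) to 1 (shut), set as the call begins (left out, the last holds). The fingers move at their own pace and stop on an object; the grip force is fixed at half the most. Time passes only in rows, so rows that repeat a pose let the fingers close. It gives the time, the measured TCP pose, the force, the opening and the grip force at its end, in the units of the state.
- get_state(): the state, without advancing time (a new reading comes with each control period).
- viewer.get_image(name): name is "scene" or "top" or "wrist"; returns a dict with "img" (420x560x3 uint8, red, green, blue), "range_z" (420x560 float32, m along the optical axis (not along the pixel's ray), 0 where there is no reading), "vertical_fov" (degrees; the focal length in pixels is half the picture's height over the tangent of half this angle, whatever the lens; pixels are square), "cx", "cy" (the principal point, pixels), "k1" (the pictures are not rectified: a ray, as slopes to the right and down, at radius r is drawn at 1 + k1 r^2 times it, then the intrinsics apply), "xyz" and "attitude" of the camera in the world. Camera axes: x right, y up, looking along -z (the intrinsics and any distortion apply to the point x, -y, -z); pixel columns grow to the right and rows downward; lengths in m; the calibration is good to about 2 mm. A picture is of the moment at which its call begins.
- manip.job_done(): hands the job in; it is judged then, once.
The state is a dict: "time": time; "q": joint angles; "joint_velocities": joint speeds; "joint_efforts": joint torques, N m; "eef_pos": TCP position; "ee_rot": TCP orientation; "wrist_force": force on the tool from outside, world axes, zero at the start; "torque": the same for the moment, N m; "opening": finger opening in m; "finger_force": force on a finger pad.
Only numpy, scipy, OpenCV 4.12 (cv2) and the standard library are available. Lean on these libraries where they do the work, as an engineer would, in place of code of your own. Each camera call takes 0.05 s, during which the arm holds its last target. There are 200 camera calls.

## Task

The relay in the grey terminal box has to be changed. Lever the snap-shut hinged cover up with the thin-bladed pry tool at the notch in the box's front wall, swing the cover right back past upright so that it stays open, and lay the pry tool flat on the bench or cutting mat. Then pull the relay (the narrower of the two modules) up off its rail against the sprung catches and stand it upright in the open metal parts tray, leaving the wider module clipped in place and the tip box and timer where they are.

Things in the scene. Friction and masses are not known exactly. Their poses are not given: they have to be found in the camera images.
- terminal_box: light-grey box fixed on the bench: 130 (x) x 180 (y) x 95 mm tub, 103 mm high with its cover; walls 4 mm, open inside once the cover is up. Origin: centre of the underside (z = 0); the front wall with the notch faces its own -x, the hinge runs along its back (+x) rim, the rail inside runs along its y, its top 36 mm above the origin
- pry_notch (a point): centre of the notch's mouth in the outer face of the box's front wall, edged in black: 40 mm wide (y), 7 mm high, floor 88 mm and cover's underside 95 mm above the box's underside; the wall is 4 mm thick there and nothing stands behind it for 38 mm. Its axes are the box's: +x leads into the box
- cover (a joint): angle of the cover: 0 shut, 1.95 fully back (the stop). Two hidden sprung catches hold it shut: about 10 N upward near its front edge frees them within the first 0.05 rad; after that a stiff hinge (0.16 N m, cover 0.16 kg) lets it stay wherever it is left. Open, it stands behind the box up to 225 mm above the bench: keep the gripper clear of it
- cover_hinge (a point): on the hinge axis (box's y), mid-length, 63 mm behind the box's centre and 95 mm above its underside
- cover_edge (a point): middle of the underside of the cover's front edge, 128 mm from the hinge axis; the cover is 8 mm thick, 180 mm wide, flush with the box all round and offers no finger-hold when shut; the front 32 mm of it is a solid bar, the middle a clear window
- pry_tool: loose pry tool, 160 mm long, 0.09 kg, lying flat on the cutting mat (its top 3 mm above the bench). Origin: under its middle; x runs to the blade's tip. Black handle from x = -75 to +10 mm, 20 mm wide, 18 mm high (grip it across y near x = -30 mm); steel blade on to x = +85 mm, 14 mm wide, 2.5 mm thick (1.8 mm at the tip), its middle 9 mm above the handle's underside
- relay: loose grey module, the narrower: 24 mm wide (y), 64 mm high, 0.09 kg, one round black button on top. 48 mm deep (x) up to z = 34 mm, 36 mm from there up (grip it across x there). Origin: centre of its legs' underside, 24 mm above the box's underside when clipped on, 30 mm to one side of the box's centre; axes as the box's. A straight pull up of about 10 N frees it within 5 mm
- power_unit: loose grey module, the wider: 40 mm (y) wide, 64 mm high, with black vent slots on top, clipped on the same rail 60 mm beside the relay (either side); stays where it is
- parts_tray: fixed open metal tray, 140 (x) x 170 (y) x 22 mm outside, walls 3 mm, floor 3 mm; origin: centre of the underside
- tip_box: loose blue box of pipette tips, 69 x 114 x 64 mm; bystander
- timer: loose small white bench timer, 62 x 62 x 17 mm; bystander

How it is judged:
On the way, in this order (a step that is already met when the one before it is completed fails the run):
1. the pry tool's blade levers the cover up out of its catches, no finger on it (value of joint cover between 0.006 and 1.2 rad and contact force between pry_tool and cover above 1 N and contact force between the fingers and cover below 0.1 N), for 0.04 s.
2. the cover stands back past upright (more than 1.6 rad) (value of joint cover above 1.6 rad), for 0.2 s.
3. the relay is off the rail, more than 20 mm above its seat (z of relay in the frame of terminal_box above 0.044 m), for 0.1 s.
At the end, for the whole second after the job is handed in: cover back past upright (over 1.6 rad); relay upright (within 0.15 rad) on the tray's floor, at rest; pry tool flat on bench or mat, at rest, clear of box and tray; wider module still clipped on (within 4 mm); tip box and timer where they stood (within 20 mm) (value of joint cover above 1.6 rad and x of relay in the frame of parts_tray between -0.07 and 0.07 m and y of relay in the frame of parts_tray between -0.085 and 0.085 m and z of relay in the frame of parts_tray below 0.008 m and angle between relay's own z axis and vertical below 0.15 rad and linear speed of each of relay, pry_tool below 0.02 m/s and height (world z) of pry_tool below 0.025 m and angle between pry_tool's own x axis and vertical above 1.45 rad and contact force between pry_tool and terminal_box below 0.05 N and contact force between pry_tool and parts_tray below 0.05 N and distance of power_unit from where it was at the start of the episode below 0.004 m and distance of each of tip_box, timer from where it was at the start of the episode below 0.02 m); the robot touches nothing.
It fails at once if a finger bears on the cover before the blade has levered it off its catches (value of joint cover below 0.06 rad and contact force between the fingers and cover above 1 N).
It fails at once if the wider module is moved from its seat (more than 4 mm) (distance of power_unit from where it was at the start of the episode above 0.004 m).
It fails at once if the tip box or the timer is moved (more than 20 mm) (distance of any of tip_box, timer from where it was at the start of the episode above 0.02 m).
It also fails if it takes over 72 s, if anything falls off the work surface, if the arm or the gripper's body presses on something with over 40 N, if the wrist force passes 120 N, or if a joint passes its speed limit or range.

## Working session

There is one attempt and no reset: what is moved stays moved. The work goes in short steps, Python scripts to look and compute and a tool call to move; the robot and the scene stay as the last step left them, time stands still between calls to the robot, and variables do not carry over. Pictures are saved under pics/ and viewed, at most 10 in all, crops included, and the job is handed in when it is done.

Besides the shell and the picture viewer there is one more tool, called after "Request:" as a command line: name --pt "numbers of a row" for each row, then --argument value for the rest. jog_arm: Moves the arm, as the interface text tells. Its arguments: {"type":"object","properties":{"moves":{"type":"array","items":{"type":"array","items":{"type":"number"}}},"fingers":{"type":"number"}},"required":["moves"]}

```bash
mkdir -p pics; ls
cat > h.py <<'E'
import numpy as np, cv2
from scipy.spatial.transform import Rotation as R
from station import get_state, viewer, manip
def cam(name):
    d=viewer.get_image(name); d['f']=210/np.tan(np.radians(d['vertical_fov'])/2)
    a=np.array(d['attitude'],float); d['R']=R.from_quat(a).as_matrix() if a.size==4 else (a if a.shape==(3,3) else R.from_euler('xyz',a).as_matrix())
    return d
def cloud(d):
    v,u=np.mgrid[0:420,0:560]; f=d['f']
    K=np.array([[f,0,d['cx']],[0,f,d['cy']],[0,0,1.]])
    p=cv2.undistortPoints(np.stack([u,v],-1).reshape(-1,1,2).astype(float),K,np.array([d['k1'],0,0,0.])).reshape(420,560,2)
    z=d['range_z'][...,None]
    rays=np.concatenate([p[...,:1],-p[...,1:],-np.ones((420,560,1))],-1)
    P=(rays*z)@d['R'].T+np.array(d['xyz']); P[d['range_z']<=0]=np.nan
    d['rays']=rays@d['R'].T
    return P
def save(d,fn): cv2.imwrite('pics/'+fn,d['img'][...,::-1])
def onplane(d,u,v,z):
    r=d['rays'][int(v),int(u)]; c=np.array(d['xyz']); return c+r*(z-c[2])/r[2]
E
python3 - <<'E'
from h import *
ds=[cam(n) for n in('top','scene')]
for d,n in zip(ds,('top','scene')):
    P=cloud(d); save(d,n+'0.png'); np.savez(n+'0.npz',P=P,img=d['img'],rays=d['rays'],c=d['xyz']); print(n,d['xyz'],d['attitude'],d['k1'],d['f'])
cv2.imwrite('pics/a.png',cv2.resize(np.vstack([d['img'] for d in ds])[...,::-1],(0,0),fx=.71,fy=.71))
s=get_state(); print(s)
E
```

```text
pics
top [0.37991131 0.04927618 1.2361807 ] [-0.05273019  0.03640834  0.71289239 -0.69833974] -0.13584507825384132 493.5996387242786
scene [ 0.56244935 -0.44041278  1.02263891] [0.23401609 0.00759287 0.04388773 0.97121197] -0.018337664922735586 475.86052886551306
{'time': 0.1, 'q': array([ 1.15751529e+00,  2.07292844e-01,  1.54277995e+00,  1.55385726e-07,
        1.39352300e+00, -1.50491843e-01]), 'joint_velocities': array([ 0.00191014,  0.00033374, -0.00322141,  0.00165352,  0.00082315,
       -0.00193752]), 'joint_efforts': array([-5.33169041e-04, -3.71859741e+01, -2.82290912e+01,  7.00462935e-02,
        3.11770616e-02, -5.92776405e-05]), 'eef_pos': array([0.14924433, 0.55495554, 0.40364512]), 'ee_rot': array([ 1.31016793e-01,  9.91379643e-01, -9.62019695e-04, -2.78678449e-04]), 'wrist_force': array([-0.02569764,  0.73770924,  0.76485929]), 'torque': array([-0.00177993,  0.03346499, -0.0253924 ]), 'finger_force': 0.0, 'opening': 0.09444772323337922}
```

View pics/top0.png

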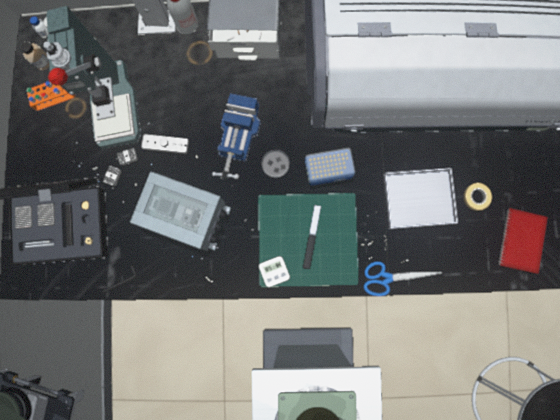

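View pics/scene0.png

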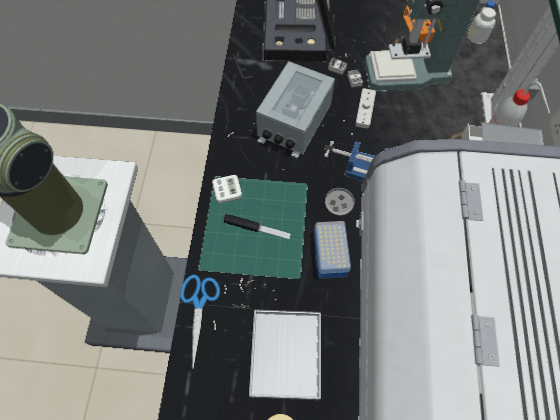

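Top view: box at (178,210) with its long side running right-down, tool at (313,237) blade up, timer (274,271), tip box (330,165), tray (421,198). Now I'll measure these.

Run:
```python
from h import *
def rect(m,P,lab):
    p=P[m]; p=p[~np.isnan(p[:,0])]
    (c,s,a)=cv2.minAreaRect(p[:,:2].astype(np.float32)); print(lab,len(p),np.round(c,4),np.round(s,4),round(a,2),'z',np.round(np.median(p[:,2]),4)); print(np.round(cv2.boxPoints((c,s,a)),4).tolist())
for n in('top','scene'):
    z=np.load(n+'0.npz'); P,img=z['P'],z['img'].astype(int); X,Y,Z=[P[...,i] for i in range(3)]
    print(n,'bench',np.nanmedian(Z[(X>.35)&(X<.6)&(abs(Y)<.2)]))
    def comp(m,lab,mn=150):
        k,l,st,ce=cv2.connectedComponentsWithStats(m.astype(np.uint8))
        for i in range(1,k):
            if st[i,4]>mn: print(st[i,:4],end=' '); rect(l==i,P,lab)
    W=(X>.25)&(X<.8)&(Y>-.5)&(Y<.7)
    comp(W&(Z>.085)&(Z<.12)&(Y>.2),'box',800)
    comp(W&(Z>.012)&(Z<.035)&(Y<0)&(X>.3)&(img.min(-1)>120),'tray',100)
    r,g,b=img[...,0],img[...,1],img[...,2]
    mat=(g-r>25)&(g>60)&W&(Z<.02); comp(mat,'mat',800)
    x0,x1,y0,y1=.33,.56,-.05,.2
    In=(X>x0)&(X<x1)&(Y>y0)&(Y<y1)
    comp(In&(img.max(-1)<70)&(Z>.012)&(Z<.05),'handle',80)
    comp(In&(img.min(-1)>140),'white',60)
    comp(W&(b-r>40)&(Z>.04)&(Z<.08),'tip',100)
z=np.load('top0.npz')
c=z['img'][160:260,120:240]; s=np.load('scene0.npz')['img'][55:165,245:345]
cv2.imwrite('pics/b.png',np.hstack([cv2.resize(c,(400,400)),cv2.resize(s,(400,400))])[...,::-1])
```

```text
top bench 0.002782955712638202
[131 172  90  77] box 4208 [0.5414 0.3245] [0.1833 0.1334] 69.06 z 0.1018
[[0.4462999999523163, 0.26269999146461487], [0.570900022983551, 0.2151000052690506], [0.6363999843597412, 0.3862000107765198], [0.5117999911308289, 0.43389999866485596]]
[385 168  72  60] tray 329 [ 0.5679 -0.2745] [0.1401 0.1699] 3.2 z 0.0218
[[0.49320000410079956, -0.19359999895095825], [0.5026999711990356, -0.36329999566078186], [0.6425999999046326, -0.3555000126361847], [0.6330999732017517, -0.1858000010251999]]
[465 183  26  27] tray 354 [ 0.5691 -0.4238] [0.0645 0.0653] 40.07 z 0.0189
[[0.5234000086784363, -0.4196000099182129], [0.565500020980835, -0.46959999203681946], [0.6148999929428101, -0.42800000309944153], [0.5727999806404114, -0.3779999911785126]]
[258 193 101  93] mat 7659 [0.4719 0.0108] [0.2305 0.2477] 0.06 z 0.0037
[[0.3564999997615814, 0.13459999859333038], [0.35670000314712524, -0.11320000141859055], [0.5873000025749207, -0.11289999634027481], [0.5870000123977661, 0.1348000019788742]]
[310 205  11  30] white 189 [ 0.5197 -0.0079] [0.0165 0.0745] 78.0 z 0.0122
[
[... 2741 characters left out ...]
 0.0722] 77.42 z 0.0117
[[0.4803999960422516, -0.006399999838322401], [0.5508000254631042, -0.022099999710917473], [0.5543000102043152, -0.0066999997943639755], [0.4837999939918518, 0.008999999612569809]]
[349 142  11  24] tip 111 [0.6901 0.1966] [0.0623 0.0126] 76.4 z 0.0598
[[0.6765999794006348, 0.16779999434947968], [0.6887999773025513, 0.164900004863739], [0.703499972820282, 0.22540000081062317], [0.6912999749183655, 0.22840000689029694]]
[315 227  35  46] tip 221 [ 0.6261 -0.0663] [0.0534 0.1232] 39.44 z 0.0526
[[0.5662999749183655, -0.035599999129772186], [0.644599974155426, -0.13079999387264252], [0.6858999729156494, -0.09690000116825104], [0.6075999736785889, -0.0017000000225380063]]
```

View pics/b.png

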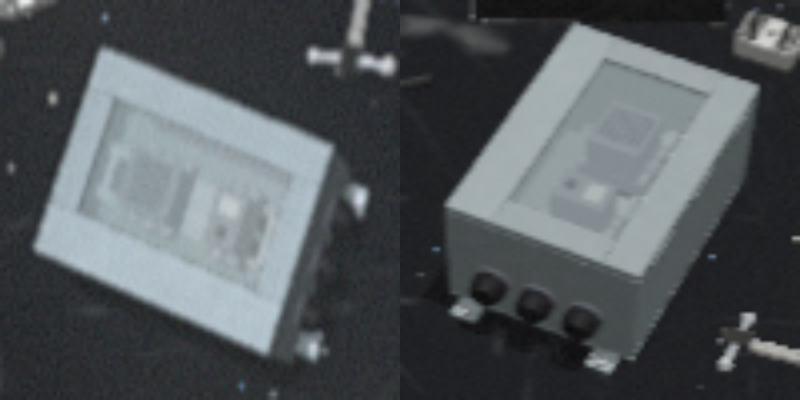

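The wide bar, and so the front with the notch, faces the robot: box yaw about -21°, centre (0.541,0.325). The relay is on the -y (gland) side and the power unit on the +y side. Next is the pry tool.

```bash
cat >> h.py <<'E'
def Rt(yaw,pitch=0):  # tool frame: z down, y yaw+90; pitch>0 lifts a held blade's tip (deg)
    a=np.radians(yaw); f=np.array([np.cos(a),np.sin(a),0]); y=np.array([-f[1],f[0],0]); z=np.array([0,0,-1.])
    M=np.stack([-f,y,z],1)
    return R.from_rotvec(-y*np.radians(pitch))*R.from_matrix(M)
def to(g,yaw,pitch=0,d=.18): # g: world position of point d ahead of the TCP
    s=get_state(); r0=R.from_quat(s['ee_rot']); r1=Rt(yaw,pitch); p=np.array(g)-r1.as_matrix()[:,2]*d
    sh=r0.inv().apply(p-s['eef_pos'])*100; rv=np.degrees((r0.inv()*r1).as_rotvec())
    print('row',np.round(np.r_[sh,rv],2).tolist(),'rows~',round(max(np.linalg.norm(sh)/4.17,np.linalg.norm(rv)/7.16),1))
def st():
    s=get_state(); r=R.from_quat(s['ee_rot']); print('t',round(s['time'],2),'grasp',np.round(s['eef_pos']+r.as_matrix()[:,2]*.18,4),'x',np.round(r.as_matrix()[:,0],3),'z',np.round(r.as_matrix()[:,2],3),'F',np.round(s['wrist_force'],1),'op',round(s['opening'],4),'ff',s['finger_force'],'q',np.round(s['q'],2))
E
python3 - <<'E'
from h import *
to((.4405,.008,.20),-11.7)
E
```

```text
row [-42.33, -45.25, 2.44, -0.11, -0.02, -3.36] rows~ 14.9
```

Request:
jog_arm --pt "-20 -23 0 0 0 -3.4" --pt "-20 -23 0 0 0 -3.4" --pt "-20 -23 0 0 0 -3.4" --pt "-20 -23 0 0 0 -3.4" --pt "-20 -23 0 0 0 -3.4" --pt "-20 -23 0 0 0 -3.4" --pt "-20 -23 0 0 0 -3.4" --pt "-42.3 -45.2 2.4 0 0 -3.4" --pt "-42.3 -45.2 2.4 0 0 -3.4" --pt "-42.3 -45.2 2.4 0 0 -3.4" --pt "-42.3 -45.2 2.4 0 0 -3.4" --pt "-42.3 -45.2 2.4 0 0 -3.4" --fingers 0.5

```text
time: 1.1
eef_pos: [0.3808, 0.1109, 0.3892]
ee_rot: [0.102, 0.995, 0.0, 0.0]
wrist_force: [0.7, 0.5, -0.2]
opening: 0.047
finger_force: 0.0
```

Run:
```python
from h import *
st(); to((.4405,.008,.20),-11.7)
```

```text
t 1.1 grasp [0.3809 0.1109 0.2092] x [-0.979  0.202 -0.   ] z [ 0.  0. -1.] F [ 0.7  0.5 -0.2] op 0.047 ff 0.0 q [ 0.06 -0.18  1.96  0.    1.36 -1.3 ]
row [-7.93, -8.87, 0.92, 0.02, 0.02, 0.03] rows~ 2.9
```

Request:
jog_arm --pt "-7.9 -8.9 0.9 0 0 0" --pt "-7.9 -8.9 0.9 0 0 0" --pt "-7.9 -8.9 0.9 0 0 0" --pt "-7.9 -8.9 0.9 0 0 0" --pt "-7.9 -8.9 0.9 0 0 0" --pt "-7.9 -8.9 0.9 0 0 0"

```text
time: 1.6
eef_pos: [0.4395, 0.01, 0.3799]
ee_rot: [0.102, 0.995, 0.0, -0.001]
wrist_force: [1.2, -0.1, 0.1]
opening: 0.0471
finger_force: 0.0
```

Run:
```python
from h import *
d=cam('wrist'); P=cloud(d); save(d,'w1.png'); st(); print(d['xyz'],np.round(d['R'],2).tolist())
X,Y,Z=[P[...,i] for i in range(3)]; img=d['img'].astype(int)
In=(X>.35)&(X<.58)&(abs(Y)<.05)&(Z<.05)
for lab,m in(('handle',In&(img.max(-1)<70)&(Z>.012)),('blade',In&(img.min(-1)>130)&(Z<.03))):
    k,l,s,_=cv2.connectedComponentsWithStats(m.astype(np.uint8))
    for i in range(1,k):
        if s[i,4]>200:
            p=P[l==i]; print(lab,s[i],np.round(p.mean(0),4),cv2.minAreaRect(p[:,:2].astype(np.float32)))
to((.4405,.008,.0235),-11.7)
```

```text
t 1.65 grasp [0.4392 0.0107 0.2   ] x [-0.98   0.201  0.001] z [-0.001  0.001 -1.   ] F [ 0.6  0.5 -0.5] op 0.047 ff 0.0 q [-0.17 -0.07  1.89  0.    1.32 -1.54]
[0.37536521 0.02354215 0.36020745] [[0.2, -0.95, -0.22], [0.98, 0.2, 0.05], [-0.0, -0.23, 0.97]]
handle [ 271  157   17   73 1107] [0.4364 0.0108 0.0207] ((0.43785297870635986, 0.010956725105643272), (0.01856869086623192, 0.08320220559835434), 78.1182632446289)
blade [273 232  13  56 699] [ 0.5174 -0.0059  0.013 ] ((0.5194852352142334, -0.005939844995737076), (0.01488326396793127, 0.07649829238653183), 78.04877471923828)
row [-0.18, -0.23, 17.65, 0.02, -0.08, 0.09] rows~ 4.2
```

View pics/w1.png

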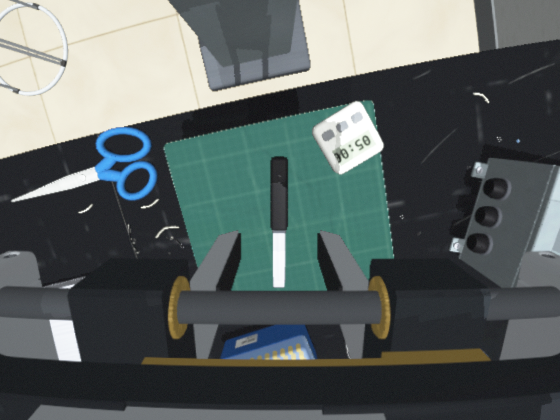

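The view shows the tool centred between the fingers: handle about (279,193), blade about (279,260), timer clear at (348,137). I'll lower and grip.

Request:
jog_arm --pt "-0.1 0 15 0 0 0" --pt "-0.1 0 15 0 0 0" --pt "-0.1 0 15 0 0 0" --pt "-0.1 0 15 0 0 0" --pt "-0.1 0 17 0 0 0" --pt "-0.1 0 17.5 0 0 0" --pt "-0.1 0 17.5 0 0 0" --pt "-0.1 0 17.5 0 0 0"

```text
time: 2.32
eef_pos: [0.4412, 0.0105, 0.2062]
ee_rot: [0.101, 0.995, -0.0, 0.001]
wrist_force: [-0.8, 0.5, 0.6]
opening: 0.0469
finger_force: 0.0
```

Request:
jog_arm --pt "0 0 0 0 0 0" --pt "0 0 0 0 0 0" --pt "0 0 0 0 0 0" --pt "0 0 0 0 0 0" --pt "0 0 0 0 0 0" --pt "0 0 0 0 0 0" --pt "0 0 0 0 0 0" --pt "0 0 0 0 0 0" --fingers 1

```text
time: 2.98
eef_pos: [0.4414, 0.0095, 0.2061]
ee_rot: [0.102, 0.995, 0.0, 0.0]
wrist_force: [-1.5, 0.2, 5.9]
opening: 0.0195
finger_force: 30.0
```

Run:
```python
from h import *
st()
```

```text
t 2.98 grasp [0.4416 0.0095 0.0261] x [-0.979  0.202 -0.001] z [ 0.001 -0.    -1.   ] F [-1.5  0.2  5.9] op 0.0195 ff 30.001318752765656 q [-0.18  0.21  2.02  0.    0.91 -1.54]
```

Run:
```python
from h import *
to((.3365,.404,.1625),-21.2)
```

```text
row [18.24, 36.52, -13.65, 0.01, 0.06, 9.53] rows~ 10.3
```

Request:
jog_arm --pt "0 0 -3 0 0 0" --pt "0 0 -6 0 0 0" --pt "0 0 -9 0 0 0" --pt "18.2 36.5 -13.6 0 0 9.5" --pt "18.2 36.5 -13.6 0 0 9.5" --pt "18.2 36.5 -13.6 0 0 9.5" --pt "18.2 36.5 -13.6 0 0 9.5" --pt "18.2 36.5 -13.6 0 0 9.5" --pt "18.2 36.5 -13.6 0 0 9.5" --pt "18.2 36.5 -13.6 0 0 9.5" --pt "18.2 36.5 -13.6 0 0 9.5" --pt "18.2 36.5 -13.6 0 0 9.5"

```text
time: 3.98
eef_pos: [0.3458, 0.3657, 0.3365]
ee_rot: [0.183, 0.983, -0.0, -0.0]
wrist_force: [1.0, -0.6, -0.6]
opening: 0.0196
finger_force: 30.0
```

Request:
jog_arm --pt "0 0 0 0 0 0" --pt "0 0 0 0 0 0" --pt "0 0 0 0 0 0"

```text
time: 4.23
eef_pos: [0.3467, 0.3636, 0.3359]
ee_rot: [0.183, 0.983, -0.001, -0.0]
wrist_force: [0.1, -0.1, -1.5]
opening: 0.02
finger_force: 30.0
```

Run:
```python
from h import *
st(); to((.3365,.404,.1056),-21.2)
d=cam('top'); P=cloud(d); save(d,'t1.png')
X,Y,Z=[P[...,i] for i in range(3)]; img=d['img'].astype(int)
s=get_state(); g=s['eef_pos'][:2]; f=-R.from_quat(s['ee_rot']).as_matrix()[:2,0]; f/=np.linalg.norm(f)
dx=X-g[0]; dy=Y-g[1]; a=dx*f[0]+dy*f[1]; b=-dx*f[1]+dy*f[0]
m=(a>.02)&(a<.14)&(abs(b)<.02)&(Z>.1)&(Z<.3)
print(m.sum())
for lo in np.arange(.04,.13,.01):
    k=m&(a>lo)&(a<lo+.01)&(abs(b)<.009)
    if k.sum(): print(round(lo,3),k.sum(),np.round([np.median(Z[k]),b[k].min(),b[k].max()],4))
print('tip',a[m].max())
d=cam('wrist'); P=cloud(d); save(d,'w2.png')
```

```text
t 4.23 grasp [0.3465 0.3633 0.1559] x [-0.933  0.36   0.001] z [-0.001 -0.002 -1.   ] F [ 0.1 -0.1 -1.5] op 0.02 ff 29.999762177467346 q [ 0.64  0.12  1.79 -0.    1.23 -0.57]
row [2.4, 3.41, 5.03, -0.12, -0.03, 0.09] rows~ 1.6
401
0.04 27 [ 0.1435 -0.0082  0.0043]
0.05 30 [ 0.1436 -0.0089  0.0059]
0.06 29 [ 0.1433 -0.0089  0.0053]
0.07 26 [ 0.144  -0.0089  0.0048]
0.08 26 [ 0.1432 -0.0069  0.005 ]
0.09 25 [ 0.1437 -0.0072  0.0057]
0.1 28 [ 0.1427 -0.0065  0.0079]
0.11 12 [ 0.1431 -0.0072  0.0068]
tip 0.1398519061992043
```

View pics/w2.png

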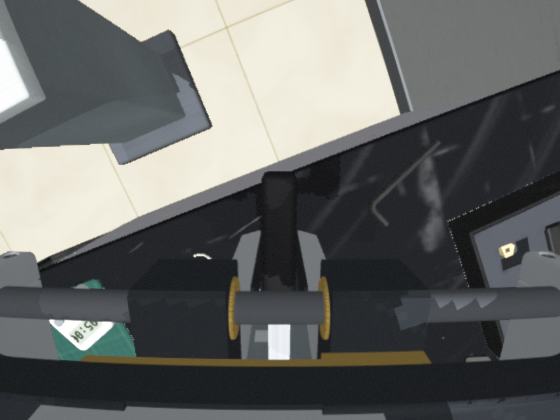

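The blade is level and centred in the grip, with its top 12.6 mm below the grasp point. I'm going to the standoff in front of the notch.

Request:
jog_arm --pt "2.4 3.4 5.1 0 0 0" --pt "2.4 3.4 5.1 0 0 0" --pt "2.4 3.4 5.1 0 0 0" --pt "2.4 3.4 5.1 0 0 0" --pt "2.4 3.4 5.1 0 0 0"

```text
time: 4.75
eef_pos: [0.3378, 0.4033, 0.2862]
ee_rot: [0.184, 0.983, -0.0, 0.0]
wrist_force: [0.3, -0.1, -0.9]
opening: 0.0196
finger_force: 30.0
```

Run:
```python
from h import *
st(); f=np.array([.9323,-.3616]); n=np.array([.4804,.3485])
for L in(-.02,.032): g=n-f*(.114-L); print(g); to((*g,.1045),-21.2)
d=cam('top'); P=cloud(d)
X,Y,Z=[P[...,i] for i in range(3)]
m=(Z>.09)&(Z<.115)&(Y>.19)&(Y<.46)&(X>.43)&(X<.66)
k,l,s,_=cv2.connectedComponentsWithStats(m.astype(np.uint8)); i=1+np.argmax(s[1:,4]); p=P[l==i]
print(s[i],np.round(p.mean(0),4),cv2.minAreaRect(p[:,:2].astype(np.float32)))
```

```text
t 4.75 grasp [0.3379 0.4033 0.1062] x [-0.932  0.362 -0.001] z [ 0. -0. -1.] F [ 0.3 -0.1 -0.9] op 0.0196 ff 29.999749660491943 q [ 0.71  0.23  1.77 -0.    1.13 -0.49]
[0.3554718 0.3969544]
row [-1.88, 0.05, 0.18, -0.01, 0.03, -0.05] rows~ 0.5
[0.4039514 0.3781512]
row [-7.08, 0.05, 0.18, -0.01, 0.03, -0.05] rows~ 1.7
[ 131  172   90   77 4182] [0.5399 0.3223 0.1017] ((0.541666567325592, 0.3243066668510437), (0.18281109631061554, 0.13327519595623016), 68.74932861328125)
```

Settle at the right height, then slide in slowly.

Request:
jog_arm --pt "-1.5 0 0.2 0 0 0" --pt "-1.5 0 0.2 0 0 0" --pt "-3 0 0.2 0 0 0" --pt "-4 0 0.2 0 0 0" --pt "-4.5 0 0.2 0 0 0" --pt "-5 0 0.2 0 0 0" --pt "-5 0 0.2 0 0 0"

```text
time: 5.38
eef_pos: [0.3847, 0.3859, 0.284]
ee_rot: [0.184, 0.983, 0.0, 0.0]
wrist_force: [0.2, 0.6, -1.0]
opening: 0.02
finger_force: 30.0
```

Run:
```python
from h import *
st()
```

```text
t 5.38 grasp [0.3848 0.3859 0.104 ] x [-0.932  0.362 -0.   ] z [ 0.001  0.    -1.   ] F [ 0.2  0.6 -1. ] op 0.02 ff 29.999675452709198 q [ 0.63  0.27  1.73 -0.    1.14 -0.57]
```

Request:
jog_arm --pt "-0.8 0 0 0 0 0" --pt "-1.6 0 0 0 0 0" --pt "-2.1 0 0 0 0 0" --pt "-2.1 0 0 0 0 0" --pt "-2.1 0 0 0 0 0"

```text
time: 5.8
eef_pos: [0.4035, 0.3786, 0.2837]
ee_rot: [0.184, 0.983, -0.0, -0.0]
wrist_force: [-0.4, 0.6, -0.9]
opening: 0.0196
finger_force: 30.0
```

Run:
```python
from h import *
st()
f=np.array([.9323,-.3616,0]); n=np.array([.4804,.3485,.0])
# pivot: blade underside at floor edge z=.088; grasp rel to pivot along tool: back .082, up .0152
for th in(5,10,15,20,24):
    t=np.radians(th); g=n+[0,0,.088]+f*(-.082*np.cos(t)-.0152*np.sin(t)); g[2]+=-.082*np.sin(t)+.0152*np.cos(t)
    print(th,end=' '); to(g,-21.2,th)
```

```text
t 5.8 grasp [0.4034 0.3786 0.1037] x [-0.932  0.361  0.   ] z [-0.  0. -1.] F [-0.4  0.6 -0.9] op 0.0196 ff 29.999762177467346 q [ 0.6   0.29  1.71  0.    1.14 -0.6 ]
5 row [1.61, -0.03, 0.84, -0.0, -5.01, 0.01] rows~ 0.7
10 row [3.2, -0.03, 1.77, -0.0, -10.01, 0.01] rows~ 1.4
15 row [4.71, -0.03, 2.84, -0.0, -15.01, 0.01] rows~ 2.1
20 row [6.12, -0.03, 4.03, -0.0, -20.01, 0.01] rows~ 2.8
24 row [7.17, -0.03, 5.08, -0.0, -24.01, 0.01] rows~ 3.4
```

Request:
jog_arm --pt "1.6 0 0.85 0 -5 0" --pt "3.2 0 1.77 0 -10 0" --pt "4 0 2.3 0 -12.5 0" --pt "4.7 0 2.85 0 -15 0" --pt "5.4 0 3.4 0 -17.5 0" --pt "6.1 0 4.05 0 -20 0" --pt "6.1 0 4.05 0 -20 0" --pt "6.1 0 4.05 0 -20 0"

```text
time: 6.47
eef_pos: [0.3454, 0.4011, 0.2432]
ee_rot: [0.18, 0.968, -0.032, 0.17]
wrist_force: [-1.0, 0.4, 0.9]
opening: 0.0197
finger_force: 30.0
```

```bash
cat >> h.py <<'E'
def cover(P): # cover angle: fit of box-frame x,z of points of the cover's underside/top
    f=np.array([.9323,-.3616]); l=np.array([.3616,.9323]); c=np.array([.541,.325])
    q=P[...,:2]-c; a=q@f; b=q@l; Z=P[...,2]
    m=(abs(b)<.088)&(a>-.08)&(a<.13)&(Z>.085)&(Z<.24)&(abs(b)>.065)
    return a[m],Z[m]
E
python3 - <<'E'
from h import *
st(); d=cam('top'); P=cloud(d); a,z=cover(P)
for lo in np.arange(-.08,.12,.02):
    k=(a>lo)&(a<lo+.02)
    if k.sum()>5: print(round(lo,2),k.sum(),np.round(np.median(z[k]),4))
E
```

```text
t 6.47 grasp [0.4025 0.3789 0.0739] x [-0.877  0.338 -0.34 ] z [ 0.317 -0.123 -0.94 ] F [-1.   0.4  0.9] op 0.0197 ff 30.00048726797104 q [ 0.78  0.29  1.83 -0.4   0.92 -0.19]
-0.08 39 0.1104
-0.06 164 0.1103
-0.04 169 0.1089
-0.02 164 0.1072
0.0 164 0.1062
0.02 163 0.105
0.04 158 0.1043
0.06 48 0.1026
```

The cover is levered to about 0.06 rad and the catches are free. Now I'll sweep it up and back with the blade tip along an arc.

Run:
```python
from h import *
f=np.array([.9323,-.3616,0]); c=np.array([.541,.325,0]); u=np.array([0,0,1.])
def tipgoal(phi,r,p):
    t=np.radians(p); tip=c+f*(.063-r*np.cos(phi))+u*(.095+r*np.sin(phi))
    bl=f*np.cos(t)+u*np.sin(t); up=-f*np.sin(t)+u*np.cos(t)
    return tip-bl*.114+up*.0139
s=get_state(); r=R.from_quat(s['ee_rot']).as_matrix(); print('tip now', s['eef_pos']+r[:,2]*.1939-r[:,0]*.114 - c, )
for phi,rr in((.2,.097),(.4,.099),(.6,.101),(.8,.102),(1,.102),(1.2,.102),(1.4,.102),(1.6,.102),(1.8,.102)):
    print(phi,end=' '); to(tipgoal(phi,rr,20),-21.2,20)
```

```text
tip now [-0.0335151   0.01353555  0.09997432]
0.2 row [-0.84, -0.03, -1.19, 0.02, -0.09, 0.06] rows~ 0.3
0.4 row [-1.86, -0.03, -2.87, 0.02, -0.09, 0.06] rows~ 0.8
0.6 row [-3.23, -0.03, -4.34, 0.02, -0.09, 0.06] rows~ 1.3
0.8 row [-4.93, -0.04, -5.44, 0.02, -0.09, 0.06] rows~ 1.8
1 row [-6.86, -0.04, -6.08, 0.02, -0.09, 0.06] rows~ 2.2
1.2 row [-8.88, -0.04, -6.34, 0.02, -0.09, 0.06] rows~ 2.6
1.4 row [-10.91, -0.04, -6.18, 0.02, -0.09, 0.06] rows~ 3.0
1.6 row [-12.87, -0.04, -5.62, 0.02, -0.09, 0.06] rows~ 3.4
1.8 row [-14.68, -0.05, -4.69, 0.02, -0.09, 0.06] rows~ 3.7
```

Request:
jog_arm --pt "-0.4 0 -0.6 0 0 0" --pt "-0.85 0 -1.2 0 0 0" --pt "-1.3 0 -2 0 0 0" --pt "-1.85 0 -2.85 0 0 0" --pt "-2.5 0 -3.6 0 0 0" --pt "-3.2 0 -4.3 0 0 0" --pt "-4 0 -4.9 0 0 0" --pt "-4.9 0 -5.4 0 0 0" --pt "-4.9 0 -5.4 0 0 0"

```text
time: 7.27
eef_pos: [0.374, 0.3908, 0.3136]
ee_rot: [0.182, 0.968, -0.031, 0.173]
wrist_force: [-0.1, -0.9, -1.6]
opening: 0.0195
finger_force: 30.0
```

Run:
```python
from h import *
st(); d=cam('scene'); P=cloud(d); save(d,'s2.png')
a,z=cover(P)
for lo in np.arange(-.08,.14,.02):
    k=(a>lo)&(a<lo+.02)
    if k.sum()>5: print(round(lo,2),k.sum(),np.round(np.percentile(z[k],[10,50,90]),3))
```

```text
t 7.27 grasp [0.4321 0.3688 0.1447] x [-0.874  0.341 -0.345] z [ 0.323 -0.122 -0.938] F [-0.1 -0.9 -1.6] op 0.0195 ff 30.0016388297081 q [ 0.73  0.2   1.76 -0.36  1.03 -0.31]
-0.08 25 [0.086 0.093 0.094]
-0.06 15 [0.086 0.088 0.094]
-0.04 140 [0.167 0.173 0.177]
-0.02 157 [0.152 0.159 0.166]
0.0 161 [0.136 0.144 0.15 ]
0.02 158 [0.121 0.127 0.134]
0.04 162 [0.105 0.112 0.118]
0.06 56 [0.098 0.102 0.106]
```

View pics/s2.png

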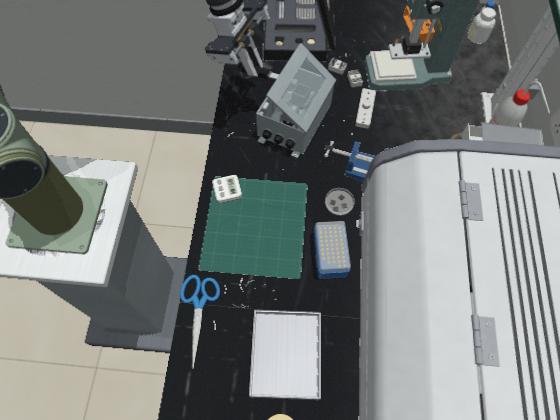

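The cover is at about 0.66 rad, still resting on the blade at (300,80). I'll carry on sweeping.

Request:
jog_arm --pt "-1 0 -0.4 0 0 0" --pt "-2 0 -0.7 0 0 0" --pt "-3 0 -0.85 0 0 0" --pt "-4 0 -0.95 0 0 0" --pt "-5 0 -0.9 0 0 0" --pt "-6 0 -0.8 0 0 0" --pt "-7 0 -0.5 0 0 0" --pt "-8 0 -0.1 0 0 0" --pt "-9 0 0.3 0 0 0" --pt "-9.8 0 0.7 0 0 0" --pt "-10.5 0 1 0 0 0" --pt "-10.5 0 1 0 0 0"

```text
time: 8.32
eef_pos: [0.4663, 0.3538, 0.3349]
ee_rot: [0.182, 0.969, -0.032, 0.167]
wrist_force: [-8.6, 4.5, -0.2]
opening: 0.0199
finger_force: 30.0
```

Run:
```python
from h import *
st(); d=cam('scene'); P=cloud(d); save(d,'s3.png')
a,z=cover(P); m=z>.11
print(m.sum())
for lo in np.arange(.09,.24,.02):
    k=(z>lo)&(z<lo+.02)&(a>.0)
    if k.sum()>5: print(round(lo,2),k.sum(),np.round(np.percentile(a[k],[10,50,90]),3))
```

```text
t 8.32 grasp [0.5223 0.3316 0.1653] x [-0.879  0.341 -0.335] z [ 0.311 -0.123 -0.942] F [-8.6  4.5 -0.2] op 0.0199 ff 29.9980491399765 q [ 0.57  0.26  1.65 -0.32  1.05 -0.5 ]
204
0.09 85 [0.012 0.054 0.065]
0.11 22 [0.069 0.073 0.076]
0.13 24 [0.077 0.08  0.083]
0.15 22 [0.084 0.087 0.09 ]
0.17 19 [0.093 0.097 0.101]
0.19 37 [0.1   0.105 0.114]
0.21 46 [0.107 0.111 0.114]
```

The cover is back on its stop, at about 1.94 rad. I'll back off and level the tool.

Request:
jog_arm --pt "3 0 -2 0 0 0" --pt "6 0 -5 0 0 0" --pt "9 0 -8 0 0 0" --pt "9 0 -8 0 7 0" --pt "9 0 -8 0 14 0" --pt "9 0 -8 0 20 0" --pt "9 0 -8 0 20 0" --pt "9 0 -8 0 20 0"

```text
time: 9.03
eef_pos: [0.3641, 0.3939, 0.3816]
ee_rot: [0.184, 0.983, -0.0, 0.002]
wrist_force: [0.5, -0.6, -1.5]
opening: 0.0198
finger_force: 30.0
```

```bash
cat >> h.py <<'E'
def blade(d):
    P=cloud(d); s=get_state(); M=R.from_quat(s['ee_rot']).as_matrix(); q=(P-(s['eef_pos']+M[:,2]*.18))@M
    a,b,h=-q[...,0],q[...,1],-q[...,2]
    m=(a>.045)&(a<.115)&(abs(b)<.009)&(abs(h)<.045); print('blade pitch deg, h, n',np.degrees(np.arctan(np.polyfit(a[m],h[m],1)[0])),np.median(h[m]),m.sum(),'yaw',np.degrees(np.arctan(np.polyfit(a[m],b[m],1)[0])),a[m].max())
E
python3 - <<'E'
from h import *
st(); d=cam('top'); blade(d); P=cloud(d)
a,z=cover(P)
for lo in np.arange(.09,.24,.02):
    k=(z>lo)&(z<lo+.02)&(a>.0)
    if k.sum()>5: print(round(lo,2),k.sum(),np.round(np.percentile(a[k],[10,50,90]),3))
to((.4416,.0095,.18),-11.7)
E
```

```text
t 9.03 grasp [0.3648 0.3936 0.2016] x [-0.932  0.362 -0.004] z [ 0.004 -0.001 -1.   ] F [ 0.5 -0.6 -1.5] op 0.0198 ff 29.9925434589386 q [ 0.66  0.14  1.66 -0.    1.33 -0.54]
blade pitch deg, h, n -9.614025355600935 -0.027778301988846843 201 yaw -0.6271022639577166 0.10986412055351216
0.09 150 [0.016 0.061 0.067]
0.11 90 [0.07  0.073 0.077]
0.13 86 [0.078 0.081 0.085]
0.15 95 [0.086 0.089 0.093]
0.17 81 [0.094 0.097 0.101]
0.19 99 [0.101 0.105 0.108]
0.21 80 [0.109 0.112 0.116]
row [-21.16, -33.02, 2.24, -0.04, 0.21, -9.51] rows~ 9.4
```

Run:
```python
from h import *
to((.4416,.0095,.12),-11.7,9.6)
```

```text
row [-18.18, -33.51, 8.48, -0.83, -9.37, -9.49] rows~ 9.4
```

Request:
jog_arm --pt "-18.2 -33.5 4 -0.8 -9.4 -9.5" --pt "-18.2 -33.5 4 -0.8 -9.4 -9.5" --pt "-18.2 -33.5 4 -0.8 -9.4 -9.5" --pt "-18.2 -33.5 4 -0.8 -9.4 -9.5" --pt "-18.2 -33.5 4 -0.8 -9.4 -9.5" --pt "-18.2 -33.5 4 -0.8 -9.4 -9.5" --pt "-18.2 -33.5 4 -0.8 -9.4 -9.5" --pt "-18.2 -33.5 4 -0.8 -9.4 -9.5" --pt "-18.2 -33.5 8.5 -0.8 -9.4 -9.5" --pt "-18.2 -33.5 8.5 -0.8 -9.4 -9.5" --pt "-18.2 -33.5 8.5 -0.8 -9.4 -9.5" --pt "-18.2 -33.5 8.5 -0.8 -9.4 -9.5"

```text
time: 10.08
eef_pos: [0.411, 0.0155, 0.2956]
ee_rot: [0.102, 0.991, -0.009, 0.08]
wrist_force: [0.7, 0.5, -1.5]
opening: 0.0196
finger_force: 30.0
```

Run:
```python
from h import *
st(); d=cam('top'); blade(d)
to((.4416,.0095,.029),-11.7,9.6)
```

```text
t 10.08 grasp [0.4394 0.0094 0.118 ] x [-0.966  0.201 -0.161] z [ 0.158 -0.034 -0.987] F [ 0.7  0.5 -1.5] op 0.0196 ff 29.99247819185257 q [-0.17 -0.07  2.08 -0.01  0.96 -1.53]
blade pitch deg, h, n -9.849425732860622 -0.028434543418147794 145 yaw 0.5872241605574386 0.10873914805935041
row [1.41, -0.05, 8.92, -0.01, -0.18, 0.03] rows~ 2.2
```

Lower to just above the mat, then feel for contact.

Request:
jog_arm --pt "1.4 0 5 0 -0.4 0" --pt "1.4 0 8 0 -0.4 0" --pt "1.4 0 8.9 0 -0.4 0" --pt "1.4 0 8.9 0 -0.4 0" --pt "1.4 0 8.9 0 -0.4 0" --pt "1.4 0 8.9 0 -0.4 0"

```text
time: 10.63
eef_pos: [0.4136, 0.0168, 0.2083]
ee_rot: [0.1, 0.991, -0.009, 0.087]
wrist_force: [-0.2, -0.2, -1.4]
opening: 0.0195
finger_force: 30.0
```

Request:
jog_arm --pt "0 0 0.1 0 0 0" --pt "0 0 0.2 0 0 0" --pt "0 0 0.2 0 0 0"

```text
time: 10.88
eef_pos: [0.4131, 0.0161, 0.2054]
ee_rot: [0.101, 0.991, -0.009, 0.086]
wrist_force: [-0.2, 0.5, -0.1]
opening: 0.0194
finger_force: 30.0
```

Request:
jog_arm --pt "0 0 0.1 0 0 0" --pt "0 0 0.15 0 0 0" --pt "0 0 0.15 0 0 0"

```text
time: 11.13
eef_pos: [0.4129, 0.016, 0.2032]
ee_rot: [0.101, 0.991, -0.009, 0.085]
wrist_force: [0.5, 0.5, 0.9]
opening: 0.02
finger_force: 30.0
```

Run:
```python
from h import *
st()
```

```text
t 11.13 grasp [0.443  0.0098 0.0258] x [-0.965  0.199 -0.171] z [ 0.167 -0.034 -0.985] F [0.5 0.5 0.9] op 0.02 ff 29.999525249004364 q [-0.17  0.12  2.14 -0.01  0.71 -1.53]
```

Contact with the mat. Release and withdraw.

Request:
jog_arm --pt "0 0 0 0 0 0" --pt "0 0 0 0 0 0" --pt "0 0 0 0 0 0" --pt "0 0 0 0 0 0" --pt "0 0 -3 0 0 0" --pt "0 0 -7 0 0 0" --pt "0 0 -11 0 0 0" --pt "0 0 -15 0 0 0" --pt "0 0 -18 0 0 0" --pt "0 0 -18 0 0 0" --fingers 0.5

```text
time: 11.97
eef_pos: [0.3845, 0.022, 0.3877]
ee_rot: [0.101, 0.991, -0.009, 0.093]
wrist_force: [0.8, -0.2, -0.1]
opening: 0.047
finger_force: 0.0
```

Run:
```python
from h import *
st()
# relay from top view (box now open)
d=cam('top'); P=cloud(d); X,Y,Z=[P[...,i] for i in range(3)]; img=d['img'].astype(int)
f=np.array([.9323,-.3616]); l=np.array([.3616,.9323]); c=np.array([.541,.325])
q=P[...,:2]-c; a=q@f; b=q@l
m=(abs(a)<.055)&(abs(b)<.083)&(Z>.075)&(Z<.095)
k,lab,s,_=cv2.connectedComponentsWithStats(m.astype(np.uint8))
for i in range(1,k):
    if s[i,4]>30:
        p=P[lab==i]; r=cv2.minAreaRect(p[:,:2].astype(np.float32)); print(s[i],np.round(r[0],4),np.round(r[1],4),round(r[2],1),np.round(np.median(p[:,2]),4),'box',np.round([(np.array(r[0])-c)@f,(np.array(r[0])-c)@l],4))
        ext=a[lab==i],b[lab==i]; print([np.round([e.min(),e.max()],4) for e in ext])
In=(X>.35)&(X<.58)&(abs(Y)<.05)
for nm,m in(('handle',In&(img.max(-1)<75)&(Z>.012)&(Z<.04)),('blade',In&(img.min(-1)>130)&(Z<.03))):
    p=P[m]; 
    if len(p)>20: print(nm,len(p),np.round(np.median(p,0),4),cv2.minAreaRect(p[:,:2].astype(np.float32)))
save(d,'t3.png')
cv2.imwrite('pics/t3c.png',np.hstack([cv2.resize(d['img'][150:260,120:240],(400,366)),cv2.resize(d['img'][190:295,250:365],(400,366))])[...,::-1])
```

```text
t 11.97 grasp [0.4172 0.0155 0.2108] x [-0.963  0.198 -0.185] z [ 0.181 -0.036 -0.983] F [ 0.8 -0.2 -0.1] op 0.047 ff 0.0 q [-0.17 -0.27  2.04 -0.01  1.18 -1.53]
[155 196  21  20 261] [0.5518 0.3519] [0.0397 0.0367] 67.4 0.0881 box [0.0004 0.029 ]
[array([-0.018 ,  0.0191]), array([0.0094, 0.0488])]
[181 206  15  17 169] [0.5302 0.2959] [0.0247 0.0357] 68.8 0.0881 box [ 0.0005 -0.031 ]
[array([-0.0174,  0.0183]), array([-0.0434, -0.0187])]
handle 43 [0.465  0.0012 0.0211] ((0.46218928694725037, 0.004813740029931068), (0.01734897680580616, 0.03192848339676857), 79.76482391357422)
blade 189 [ 0.5181 -0.0071  0.0125] ((0.5183413028717041, -0.0072274357080459595), (0.01662365533411503, 0.07305926084518433), 78.2896728515625)
```

View pics/t3c.png

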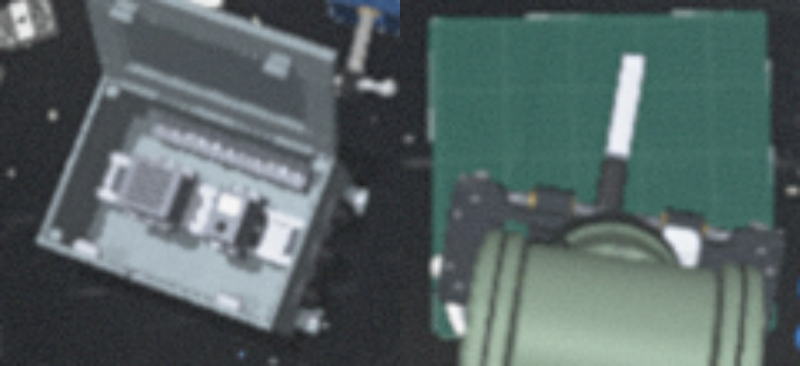

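Tool is flat on the mat. The relay top measures (0.530,0.296,0.088), 25 × 36 mm. Next I'll turn the gripper across it, above the box.

Run:
```python
from h import *
to((.4172,.0155,.28),-11.7)
to((.5302,.2962,.27),-111.2)
to((.5302,.2962,.27),68.8)
z=np.load('top0.npz')
```

```text
row [-4.7, 0.03, -6.81, 0.04, 10.37, 0.07] rows~ 2.0
row [-9.84, 29.8, -4.83, 9.04, 7.59, 99.27] rows~ 14.0
row [-9.84, 29.8, -4.83, -7.25, 8.64, -80.19] rows~ 11.3
```

Request:
jog_arm --pt "-2.5 0 -4 0 5 0" --pt "-4.7 0 -6.8 0 10.4 0" --pt "-4.7 0 -6.8 0 10.4 0" --pt "-4.7 0 -6.8 0 10.4 0"

```text
time: 12.35
eef_pos: [0.4183, 0.0147, 0.4561]
ee_rot: [0.102, 0.995, 0.001, -0.004]
wrist_force: [-1.1, -0.9, -0.4]
opening: 0.0474
finger_force: 0.0
```

Run:
```python
from h import *
st()
to((.5302,.2962,.27),-111.2)
```

```text
t 12.35 grasp [0.417  0.015  0.2761] x [-0.979  0.202  0.008] z [-0.008  0.002 -1.   ] F [-1.1 -0.9 -0.4] op 0.0474 ff 0.0 q [-0.17 -0.18  1.82  0.    1.5  -1.54]
row [-5.27, 29.83, 0.58, -0.38, -0.35, 99.54] rows~ 13.9
```

Request:
jog_arm --pt "-5.3 29.8 0.6 0 0 99.5" --pt "-5.3 29.8 0.6 0 0 99.5" --pt "-5.3 29.8 0.6 0 0 99.5" --pt "-5.3 29.8 0.6 0 0 99.5" --pt "-5.3 29.8 0.6 0 0 99.5" --pt "-5.3 29.8 0.6 0 0 99.5" --pt "-5.3 29.8 0.6 0 0 99.5" --pt "-5.3 29.8 0.6 0 0 99.5" --pt "-5.3 29.8 0.6 0 0 99.5" --pt "-5.3 29.8 0.6 0 0 99.5" --pt "-5.3 29.8 0.6 0 0 99.5" --pt "-5.3 29.8 0.6 0 0 99.5"

```text
time: 13.35
eef_pos: [0.5282, 0.2966, 0.4454]
ee_rot: [0.727, 0.687, -0.005, -0.005]
wrist_force: [0.7, -1.4, -0.1]
opening: 0.0469
finger_force: 0.0
```

Run:
```python
from h import *
st(); to((.5302,.2962,.27),-111.2)
```

```text
t 13.35 grasp [0.5255 0.2967 0.2654] x [ 0.057  0.998 -0.   ] z [-0.015  0.    -1.   ] F [ 0.7 -1.4 -0.1] op 0.0469 ff 0.0 q [0.37 0.25 1.41 0.01 1.5  0.42]
row [-0.03, 0.2, -0.46, -0.82, 0.16, 17.95] rows~ 2.5
```

Request:
jog_arm --pt "0 0.2 0 -0.8 0.2 18" --pt "0 0.2 0 -0.8 0.2 18" --pt "0 0.2 0 -0.8 0.2 18" --pt "0 0.2 0 -0.8 0.2 18" --pt "0 0.2 0 -0.8 0.2 18" --pt "0 0.2 0 -0.8 0.2 18"

```text
time: 13.85
eef_pos: [0.5305, 0.2961, 0.4475]
ee_rot: [0.823, 0.567, 0.002, -0.0]
wrist_force: [0.3, 0.1, -0.7]
opening: 0.0471
finger_force: 0.0
```

Run:
```python
from h import *
st(); d=cam('wrist'); P=cloud(d); save(d,'w4.png'); print(d['xyz'])
f=np.array([.9323,-.3616]); l=np.array([.3616,.9323]); c=np.array([.541,.325])
q=P[...,:2]-c; a=q@f; b=q@l; Z=P[...,2]
m=(abs(a)<.03)&(abs(b)<.083)&(Z>.075)&(Z<.097)
k,lab,s,_=cv2.connectedComponentsWithStats(m.astype(np.uint8))
for i in range(1,k):
    if s[i,4]>100: print(s[i],[np.round([e.min(),e.max()],4) for e in(a[lab==i],b[lab==i],Z[lab==i])],cv2.minAreaRect(P[lab==i][:,:2].astype(np.float32)))
for lo in np.arange(.02,.065,.005):
    k=(a>lo)&(a<lo+.005)&(abs(b+.03)<.012)
    if k.sum(): print('strip',round(lo,3),np.round(np.nanpercentile(Z[k],[50,95]),3))
to((.5302,.2962,.089),-111.2)
```

```text
t 13.85 grasp [0.5309 0.2965 0.2675] x [0.356 0.934 0.003] z [ 0.002  0.002 -1.   ] F [ 0.3  0.1 -0.7] op 0.0471 ff 0.0 q [0.37 0.25 1.41 0.   1.49 0.73]
[0.55386148 0.35765547 0.42786623]
[ 260  123   34   37 1214] [array([-0.0195,  0.0168]), array([0.011 , 0.0499]), array([0.0841, 0.0912])] ((0.5507726669311523, 0.3539135158061981), (0.038795020431280136, 0.036023013293743134), 69.44178009033203)
[261 183  32  23 701] [array([-0.0188,  0.0165]), array([-0.0409, -0.0172]), array([0.0752, 0.0913])] ((0.5293962359428406, 0.29837653040885925), (0.023648632690310478, 0.03532339632511139), 69.15692901611328)
strip 0.02 [0.283 0.313]
strip 0.025 [0.33  0.357]
strip 0.03 [0.297 0.322]
strip 0.035 [0.277 0.315]
strip 0.04 [0.024 0.026]
strip 0.045 [0.025 0.026]
strip 0.05 [0.024 0.026]
strip 0.055 [0.048 0.091]
strip 0.06 [0.096 0.102]
row [-0.07, -0.07, 17.89, 0.11, -0.18, 0.33] rows~ 4.3
```

View pics/w4.png

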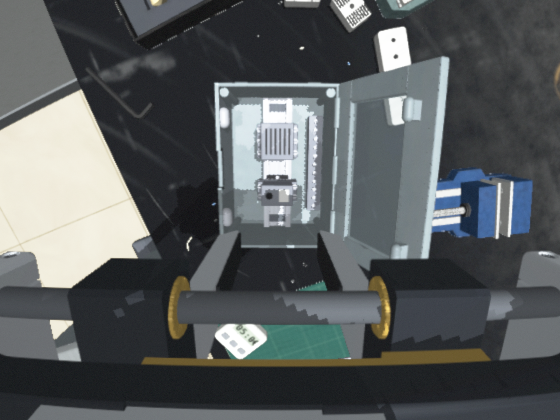

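The view shows the relay with its button at (268,196), the power unit at (278,142), and the cover leaning back clear. I'll descend straight down.

Request:
jog_arm --pt "0 -0.1 4 0 -0.2 0.3" --pt "0 -0.1 8 0 -0.2 0.3" --pt "0 -0.1 12 0 -0.2 0.3" --pt "0 -0.1 14 0 -0.2 0.3" --pt "0 -0.1 15 0 -0.2 0.3" --pt "0 -0.1 15 0 -0.2 0.3" --pt "0 -0.1 15 0 -0.2 0.3"

```text
time: 14.48
eef_pos: [0.531, 0.2972, 0.2997]
ee_rot: [0.825, 0.565, 0.002, 0.001]
wrist_force: [-0.6, 0.1, 0.6]
opening: 0.047
finger_force: 0.0
```

Run:
```python
from h import *
st(); to((.5298,.297,.0885),-111.2)
```

```text
t 14.48 grasp [0.5317 0.2972 0.1197] x [0.362 0.932 0.001] z [ 0.004 -0.    -1.   ] F [-0.6  0.1  0.6] op 0.047 ff 0.0 q [ 0.37  0.38  1.55 -0.    1.21  0.74]
row [-0.06, -0.12, 3.12, 0.22, -0.08, -0.02] rows~ 0.7
```

Request:
jog_arm --pt "0 -0.15 1 0.2 0 0" --pt "0 -0.15 2 0.2 0 0" --pt "0 -0.15 2.8 0.2 0 0" --pt "0 -0.15 3.1 0.2 0 0" --pt "0 -0.15 3.1 0.2 0 0" --pt "0 -0.15 3.1 0.2 0 0"

```text
time: 14.98
eef_pos: [0.5292, 0.2975, 0.2678]
ee_rot: [0.825, 0.565, 0.0, -0.0]
wrist_force: [-1.0, -0.9, -0.4]
opening: 0.0469
finger_force: 0.0
```

Run:
```python
from h import *
st(); to((.5298,.297,.0885),-111.2)
```

```text
t 14.98 grasp [0.5292 0.2977 0.0878] x [0.362 0.932 0.001] z [-0.     0.001 -1.   ] F [-1.  -0.9 -0.4] op 0.0469 ff 0.0 q [0.37 0.41 1.58 0.   1.15 0.74]
row [-0.03, 0.07, -0.07, -0.04, -0.03, -0.04] rows~ 0.0
```

Good: no contact forces. Close on the relay.

Request:
jog_arm --pt "0 0 0 0 0 0" --pt "0 0 0 0 0 0" --pt "0 0 0 0 0 0" --pt "0 0 0 0 0 0" --pt "0 0 0 0 0 0" --pt "0 0 0 0 0 0" --fingers 1

```text
time: 15.48
eef_pos: [0.5295, 0.2977, 0.2686]
ee_rot: [0.825, 0.565, 0.001, -0.0]
wrist_force: [0.0, -0.2, 2.3]
opening: 0.036
finger_force: 30.0
```

Request:
jog_arm --pt "0 0 -0.3 0 0 0" --pt "0 0 -0.6 0 0 0" --pt "0 0 -1 0 0 0" --pt "0 0 -1.5 0 0 0" --pt "0 0 -2.5 0 0 0" --pt "0 0 -4 0 0 0" --pt "0 0 -6 0 0 0" --pt "0 0 -6 0 0 0" --pt "0 0 -6 0 0 0"

```text
time: 16.23
eef_pos: [0.5298, 0.2978, 0.3303]
ee_rot: [0.825, 0.565, 0.002, 0.0]
wrist_force: [-0.3, 0.7, -1.3]
opening: 0.0359
finger_force: 30.0
```

Run:
```python
from h import *
st()
d=cam('top'); P=cloud(d); save(d,'t5.png'); d=cam('scene'); P=cloud(d); save(d,'s5.png')
f=np.array([.9323,-.3616]); l=np.array([.3616,.9323]); c=np.array([.541,.325])
cv2.imwrite('pics/s5c.png',cv2.resize(d['img'][30:170,200:360],(640,560))[...,::-1])
```

```text
t 16.23 grasp [0.5305 0.2983 0.1503] x [0.362 0.932 0.004] z [ 0.004  0.003 -1.   ] F [-0.3  0.7 -1.3] op 0.0359 ff 29.97904121875763 q [0.37 0.34 1.53 0.   1.26 0.74]
```

View pics/s5c.png

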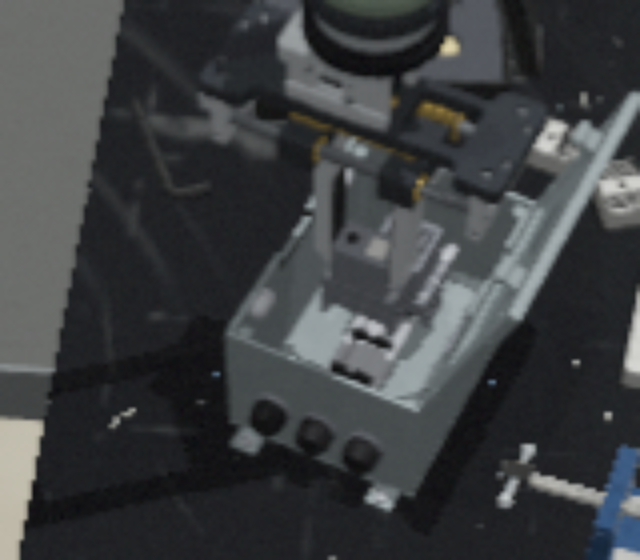

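The relay is out of the box, upright in the fingers. I'll lift clear and carry it to the tray.

Run:
```python
from h import *
to((.53,.298,.28),-111.2)
to((.56,-.27,.26),-111.2)
```

```text
row [0.1, 0.07, -13.24, -0.07, -0.01, -0.04] rows~ 3.2
row [-51.76, 23.45, -11.28, -0.07, -0.01, -0.04] rows~ 13.9
```

Request:
jog_arm --pt "0 0 -3 0 0 0" --pt "0 0 -6 0 0 0" --pt "0 0 -10 0 0 0" --pt "0 0 -13 0 0 0" --pt "0 0 -13 0 0 0" --pt "-52 23.3 -13 0 0 0" --pt "-52 23.3 -13 0 0 0" --pt "-52 23.3 -13 0 0 0" --pt "-52 23.3 -13 0 0 0" --pt "-52 23.3 -13 0 0 0" --pt "-52 23.3 -13 0 0 0" --pt "-52 23.3 -13 0 0 0"

```text
time: 17.33
eef_pos: [0.5432, 0.0043, 0.4556]
ee_rot: [0.825, 0.565, -0.001, -0.002]
wrist_force: [0.8, 0.4, -1.5]
opening: 0.0359
finger_force: 30.0
```

Run:
```python
from h import *
st()
to((.56,-.27,.26),-111.2)
```

```text
t 17.33 grasp [0.5426 0.0046 0.2756] x [0.362 0.932 0.   ] z [-0.004  0.002 -1.   ] F [ 0.8  0.4 -1.5] op 0.0359 ff 29.980403780937195 q [-0.15  0.1   1.55  0.    1.49  0.22]
row [-24.96, 11.5, 1.51, -0.22, -0.01, -0.03] rows~ 6.6
```

Request:
jog_arm --pt "-25 11.4 1.5 0 0 0" --pt "-25 11.4 1.5 0 0 0" --pt "-25 11.4 1.5 0 0 0" --pt "-25 11.4 1.5 0 0 0" --pt "-25 11.4 1.5 0 0 0" --pt "-25 11.4 1.5 0 0 0" --pt "-25 11.4 1.5 0 0 0" --pt "-25 11.4 1.5 0 0 0" --pt "-25 11.4 1.5 0 0 0"

```text
time: 18.08
eef_pos: [0.5591, -0.2695, 0.4397]
ee_rot: [0.826, 0.563, -0.0, -0.003]
wrist_force: [-0.6, 0.3, -1.2]
opening: 0.036
finger_force: 30.0
```

Run:
```python
from h import *
st()
to((.562,-.27,.074),-111.2)
d=cam('scene'); P=cloud(d)
# relay's side: points between the fingers just below the grasp
s=get_state(); M=R.from_quat(s['ee_rot']).as_matrix(); q=(P-(s['eef_pos']+M[:,2]*.18))@M
m=(abs(q[...,0])<.02)&(abs(q[...,1])<.03)&(q[...,2]>-.02)&(q[...,2]<.1)
print(m.sum(), np.round(np.percentile(q[m],[0,5,95,100],axis=0),4))
w=m&(q[...,0]<-.009)
for lo in np.arange(0,.08,.01):
    k=w&(q[...,2]>lo)&(q[...,2]<lo+.01)
    if k.sum()>4: print(round(lo,2),k.sum(),np.round([np.median(q[k][:,0]),q[k][:,1].min(),q[k][:,1].max()],4))
```

```text
t 18.08 grasp [ 0.5584 -0.2688  0.2597] x [0.365 0.931 0.002] z [-0.004  0.004 -1.   ] F [-0.6  0.3 -1.2] op 0.036 ff 29.97905284166336 q [-0.59  0.28  1.38  0.    1.49 -0.22]
row [0.02, 0.38, 18.57, -0.29, -0.13, -0.21] rows~ 4.5
167 [[-0.0148 -0.0278  0.0012]
 [-0.0146 -0.0234  0.0027]
 [-0.0113  0.0179  0.0522]
 [-0.0027  0.0241  0.0634]]
0.0 34 [-0.0137 -0.024   0.0112]
0.01 25 [-0.0142 -0.0278  0.0097]
0.02 24 [-0.0143 -0.0245  0.01  ]
0.03 32 [-0.0139 -0.0245  0.0178]
0.04 30 [-0.0143 -0.0231  0.0233]
0.05 18 [-0.014  -0.0235  0.0241]
```

The relay is vertical in the grip, with its bottom about 64 mm below the grasp point. Lowering.

Request:
jog_arm --pt "0 0.4 4 -0.3 0 -0.2" --pt "0 0.4 8 -0.3 0 -0.2" --pt "0 0.4 12 -0.3 0 -0.2" --pt "0 0.4 15 -0.3 0 -0.2" --pt "0 0.4 17 -0.3 0 -0.2" --pt "0 0.4 18.4 -0.3 0 -0.2" --pt "0 0.4 18.4 -0.3 0 -0.2" --pt "0 0.4 18.4 -0.3 0 -0.2"

```text
time: 18.8
eef_pos: [0.5632, -0.2676, 0.2576]
ee_rot: [0.824, 0.567, 0.001, 0.0]
wrist_force: [0.3, -0.0, -0.8]
opening: 0.0358
finger_force: 30.0
```

Run:
```python
from h import *
st(); to((.562,-.27,.068),-111.2)
```

```text
t 18.8 grasp [ 0.5637 -0.2674  0.0776] x [0.357 0.934 0.002] z [ 0.002  0.001 -1.   ] F [ 0.3 -0.  -0.8] op 0.0358 ff 29.97900277376175 q [-0.58  0.46  1.54  0.    1.15 -0.22]
row [-0.27, -0.03, 0.96, 0.11, -0.1, 0.27] rows~ 0.2
```

Request:
jog_arm --pt "0 0 0.3 0.1 0 0" --pt "0 0 0.6 0.1 0 0" --pt "0 0 0.8 0.1 0 0" --pt "0 0 0.9 0.1 0 0" --pt "0 0 0.9 0.1 0 0" --pt "0 0 0.9 0.1 0 0"

```text
time: 19.3
eef_pos: [0.5635, -0.2696, 0.2499]
ee_rot: [0.824, 0.566, 0.001, 0.001]
wrist_force: [-0.2, 0.3, -0.5]
opening: 0.0356
finger_force: 30.0
```

Request:
jog_arm --pt "0 0 0.1 0 0 0" --pt "0 0 0.15 0 0 0" --pt "0 0 0.15 0 0 0"

```text
time: 19.55
eef_pos: [0.5634, -0.2696, 0.248]
ee_rot: [0.824, 0.566, 0.001, 0.001]
wrist_force: [1.1, 0.7, -1.6]
opening: 0.0359
finger_force: 30.0
```

Request:
jog_arm --pt "0 0 0.08 0 0 0" --pt "0 0 0.15 0 0 0" --pt "0 0 0.15 0 0 0"

```text
time: 19.8
eef_pos: [0.5635, -0.2696, 0.2476]
ee_rot: [0.824, 0.566, 0.001, 0.001]
wrist_force: [-2.3, 0.8, 4.3]
opening: 0.0355
finger_force: 30.0
```

Contact with the tray floor (z 0.2476 and +5 N). Release to half open, then withdraw straight up.

Request:
jog_arm --pt "0 0 0 0 0 0" --pt "0 0 0 0 0 0" --pt "0 0 0 0 0 0" --pt "0 0 0 0 0 0" --pt "0 0 0 0 0 0" --pt "0 0 -2 0 0 0" --pt "0 0 -5 0 0 0" --pt "0 0 -9 0 0 0" --pt "0 0 -13 0 0 0" --pt "0 0 -17 0 0 0" --pt "0 0 -20 0 0 0" --pt "0 0 -20 0 0 0" --fingers 0.4

```text
time: 20.8
eef_pos: [0.5641, -0.2701, 0.4562]
ee_rot: [0.824, 0.566, 0.004, 0.009]
wrist_force: [0.5, 0.0, 1.8]
opening: 0.0562
finger_force: 0.0
```

Run:
```python
from h import *
st()
d=cam('scene'); P=cloud(d); save(d,'s9.png'); d2=cam('top'); P2=cloud(d2)
cv2.imwrite('pics/fin.png',np.hstack([d['img'],d2['img'][100:310,180:520].repeat(2,0)[:,:].repeat(1,1)])[:,:,::-1][:, :800])
for n,Q in(('scene',P),('top',P2)):
    X,Y,Z=[Q[...,i] for i in range(3)]
    m=(abs(X-.567)<.06)&(abs(Y+.274)<.07)&(Z>.055)&(Z<.08)
    if m.sum()>20: print(n,m.sum(),np.round(np.median(Q[m],0),4),cv2.minAreaRect(Q[m][:,:2].astype(np.float32)))
    a,z=cover(Q); k=(z>.2)&(a>0); print('cover',k.sum(),np.median(a[k]),np.median(z[k]))
    f=np.array([.9323,-.3616]); l=np.array([.3616,.9323]); c=np.array([.541,.325]); q=Q[...,:2]-c
    m=(abs(q@f)<.03)&(abs(q@l-.03)<.03)&(Z>.08)&(Z<.095); print('power',m.sum(),np.round([np.median((q@f)[m]),np.median((q@l)[m]),np.median(Z[m])],4))
    im=(d if n=='scene' else d2)['img'].astype(int); In=(X>.35)&(X<.58)&(abs(Y)<.05)
    for nm,m in(('handle',In&(im.max(-1)<75)&(Z>.012)&(Z<.04)),('blade',In&(im.min(-1)>130)&(Z<.03))): print(nm,m.sum(),np.round(np.median(Q[m],0),4))
```

```text
t 20.8 grasp [ 0.5671 -0.2718  0.2762] x [ 0.359  0.933 -0.003] z [ 0.017 -0.009 -1.   ] F [0.5 0.  1.8] op 0.0562 ff 0.0 q [-0.59  0.27  1.35  0.    1.5  -0.22]
scene 250 [ 0.5633 -0.2718  0.0655] ((0.5634468197822571, -0.2708181142807007), (0.024346331134438515, 0.035820573568344116), 69.41045379638672)
cover 74 0.11038390178245622 0.21091017146401392
power 202 [-0.001   0.0274  0.0865]
handle 255 [0.4319 0.0094 0.0192]
blade 0 [nan nan nan]
top 162 [ 0.5639 -0.2704  0.0672] ((0.5650378465652466, -0.27156326174736023), (0.025465764105319977, 0.03613859787583351), 66.74686431884766)
cover 132 0.10975012387249283 0.21088601949667463
power 248 [0.0006 0.0281 0.0882]
handle 109 [0.4408 0.0072 0.0211]
blade 190 [ 0.5178 -0.0068  0.0127]
  return _methods._mean(a, axis=axis, dtype=dtype,
  ret = um.true_divide(
```

View pics/s9.png

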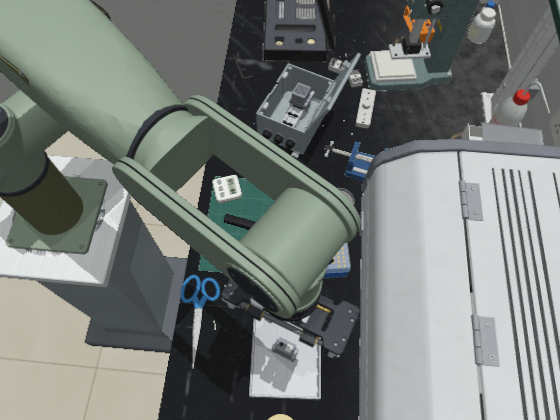

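The picture shows the cover standing back at (345,95) and the relay upright in the tray at (287,348), with its top at 67 mm as expected. The tool, power unit, tip box and timer are all in place, so I'm handing in.

```bash
python3 -c "
from station import manip
print(manip.job_done())"
```

```text
the job is handed in; nothing more can be done
None
```

I handed the job in after about 21 s of robot time: the cover is levered open and back at its stop, the pry tool lies flat on the mat, and the relay stands upright on the tray floor. The last pictures show the wider module still clipped in and the tip box and timer undisturbed; the hand-in call gave no verdict.

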